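# Open the solvent jug with the press-and-turn safety cap

### The job

Carry the white solvent jug upright by its handle into the grey holder on the bench and let go of it there. Then take the red safety cap by its grip bar, press it firmly down and, keeping it pressed, turn it anticlockwise seen from above, without forcing or crushing anything, until it comes free, lift it off and set it down by hand, upright, well inside the cork pad. Leave the jug standing upright in the holder, keep it upright throughout, and leave the other things on the bench where they are.

Things in the scene. Friction and masses are not known exactly. Their poses are not given: they have to be found in the camera images.
- jug: white plastic jug with yellow labels, loose and upright (0.35 to 0.7 kg). Body 128 (x) x 66 (y) x 85 mm (z); origin at the centre of its underside, z up. The cap's axis is at x = +30 mm, the handle at the -x end. Centre of mass, with the cap, about 10 mm behind the middle (at -x).
- jug_handle (a point): middle of the jug's handle bar, 121 mm above the jug's underside, at x = -36 mm. The bar runs along the jug's x, is 48 mm long, 14 mm wide (y) and 14 mm high, with about 29 mm of free room under it. It is pinched across y from above.
- cap: red safety cap, 70 g, loose, locked on the jug's neck. Round skirt 66 mm across, 27 mm high; its flat top is a shoulder for the fingertips to press on. On it a grip bar along the cap's x, 60 mm long, 26 mm wide (y), 27 mm high, white mark at its +x end. Origin at the centre of its underside, z up; closed, 94 mm above the jug's underside, bar in line with the jug's x
- cap_grip (a point): centre of the cap's grip bar, 40 mm above the cap's underside (13 mm above the shoulder). The cap takes about 8 N to start pressing it down and 18 N fully down, at 8 mm of travel (hard stop). Only when 6 mm or more down can it be turned, and only anticlockwise
- jug_neck (a point): centre of the top of the jug's neck, 107 mm above the jug's underside. Two lugs on the neck hold the cap: kept down and turned, the cap comes free after about 60 deg and is stopped at about 95 deg; the inner spring then raises it up to 4 mm above its closed height and it lifts straight off
- holder: grey steel holder fixed to the bench: open tray, inside 140 (x) x 76 mm (y), floor 6 mm thick, walls 6 mm thick, rim 24 mm above the bench. It keeps the jug from turning; the jug fits either way round. Origin at the centre of its underside.
- cap_pad: cork pad fixed to the bench, 120 x 120 x 6 mm; origin at the centre of its underside
- tape: black tape roll, 96 mm across, 25 mm high; not to be disturbed; origin at the centre of its underside
- spool_red: reel of red thread, 38 mm across, 62 mm high; not to be disturbed; origin at the centre of its underside
- spool_green: reel of green thread, 38 mm across, 62 mm high; not to be disturbed; origin at the centre of its underside
- mallet: hammer 220 mm long, lying; not to be disturbed; origin near its middle, on its underside
- dye: amber bottle with black cap, 52 mm across, 110 mm high; not to be disturbed; origin at the centre of its underside
- straightedge: steel straightedge lying flat, 40 x 260 x 5 mm; not to be disturbed; origin at the centre of its underside
- glue_tin: closed tin with tan lid, 74 mm across, 62 mm high; not to be disturbed; origin at the centre of its underside
Mind the look-alikes: they are no part of the job. There is more than one size of the jug; the one meant has the size given above.

How it is judged:
By the outcome, as a careful person would: the job done as asked, in the order asked, and still so for the second after the job is handed in, with the robot touching nothing.
It also fails if it takes over 64 s, if anything falls off the work surface, if the arm or the gripper's body presses on something with over 40 N, if the wrist force passes 120 N, or if a joint passes its speed limit or range.

### The arm

A 6-joint arm with a two-finger parallel gripper is mounted at the origin on the work surface. World frame = base frame: x ahead of the robot, y to its left, z up, the work surface at z = 0. Lengths are in m, angles in rad, forces in N, time in s.
With the tool pointing down it reaches from about 0.375 to 0.9 m from the base axis. Payload 3.1 kg.
Tool frame: the origin (TCP) lies on the front face of the gripper's body, between the roots of the fingers; the fingertips stand 70 mm ahead of it and the grasp point (between the pads) lies 51 mm ahead of it; z points along the fingers, y is the line along which they close (so a half turn about z gives the same grasp; the last joint's range is limited). The gripper opens to 87 mm and grips with 3 to 60 N. Pads are 19 mm wide; open, the fingers measure 117 mm over their backs; the gripper's body (75 mm by 190 mm) begins 51 mm behind the grasp point.
Start: joints at [-1.315, 0.527, 1.433, -0, 1.181, -0.178], TCP at [0.263, -0.567, 0.292] pointing down, gripper open.
Joint ranges: [-3.08, 3.08], [-0.75, 2.2], [0.22, 2.44], [-1.43, 4.57], [0, 2.65], [-2.85, 2.85]. Speed limits (rad/s): [2.79, 2.79, 3.14, 3.14, 3.14, 3.14].

### API

Orientations are given as a unit quaternion [x, y, z, w].
In Python, from rig import robot, cams, ticket gives the robot as it stands. The module is installed in compiled form; this text tells all that it offers.
- The arm moves only by the shell command python3 -m crank 'ROWS' [FORCE]. ROWS is JSON, a list of rows, each a list of 7 numbers: the shift along the tool's x, y, z in cm, then the turn, a rotation vector about the tool's x, y, z in rad, then the closure, from 0 (fully open) to 1 (shut). A call has 1 to 5 rows; each row shifts and turns the commanded pose from where the row before left it, along the tool's axes as they then stand; what a row does not reach is not made up. A row lasts 1/8 s, in which the tool goes at most 62.5 mm and 10.7 degrees, less where a joint would pass 70% of its speed; a pose out of reach is approached as far as the arm can. A call is refused whole if a number of a shift passes 6.25 or a number of a turn 0.188, either way. A call with a gripper value outside its range is refused whole. The fingers move at their own pace and stop on an object; FORCE is the grip in N (left out, the last holds). Time passes only in rows, so rows that do not move let the fingers close. It gives the time, the measured TCP pose, the force, the opening and the grip force at its end, in the units of the state.
- robot.get_obs(): the state, without advancing time (a new reading comes with each control period).
- cams.camera(name): name is "scene" or "top" or "wrist"; returns the picture (384x512x3 uint8, red, green, blue); there is no depth.
- cams.camera_info(name): a dict with "intrinsics" (3x3 intrinsics, pixels), "pose" (4x4, takes a point from camera to world coordinates). Camera axes: x right, y down, z forward; pixel columns grow to the right and rows downward; lengths in m; the calibration is good to about 2 mm. A picture is of the moment at which its call begins: read the wrist's pose just before it. camera_info takes no time and is no camera call; for the wrist camera it gives the pose at the moment of the call.
- ticket.hand_in(): hands the job in; it is judged then, once.
The state is a dict: "time": time; "q": joint angles; "joint_velocities": joint speeds; "joint_torque": joint torques, N m; "position": TCP position; "tool_rot": TCP orientation; "ft_force": force on the tool from outside, world axes, zero at the start; "moment": the same for the moment, N m; "grip_width": finger opening in m; "grip_force": force on a finger pad.
Only numpy, scipy, OpenCV 4.12 (cv2) and the standard library are available. Lean on these libraries where they do the work, as an engineer would, in place of code of your own. Each camera call takes 0.05 s, during which the arm holds its last target. There are 200 camera calls.

## Working session

There is one attempt and no reset: what is moved stays moved. The work goes in short steps, Python scripts to look and compute and a shell command to move; the robot and the scene stay as the last step left them, time stands still between calls to the robot, and variables do not carry over. Pictures are saved under pics/ and viewed, at most 12 in all, crops included, and the job is handed in when it is done.

```bash
mkdir -p pics; python3 - <<'E'
from rig import robot,cams
import cv2,numpy as np
for n in("scene","top"):
    im=cams.camera(n);cv2.imwrite(f"pics/{n}0.png",im[:,:,::-1])
    i=cams.camera_info(n);print(n,np.round(i["intrinsics"],1).tolist(),np.round(i["pose"],4).tolist())
o=robot.get_obs();print(o["time"],o["position"],o["tool_rot"],o["grip_width"],o["ft_force"])
i=cams.camera_info("wrist");print(np.round(i["pose"],4).tolist())
a=cv2.imread("pics/scene0.png");b=cv2.imread("pics/top0.png")
cv2.imwrite("pics/top0x.png",cv2.resize(b,(800,600),interpolation=cv2.INTER_CUBIC))
E
```

```text
scene [[362.6, 0.0, 253.1], [0.0, 362.6, 187.7], [0.0, 0.0, 1.0]] [[-0.6208, 0.5281, -0.5793, 1.1417], [0.7839, 0.4221, -0.4552, 0.5108], [0.0041, -0.7368, -0.6761, 0.8658], [0.0, 0.0, 0.0, 1.0]]
top [[374.0, 0.0, 252.7], [0.0, 374.0, 191.2], [0.0, 0.0, 1.0]] [[-0.0085, -0.997, 0.0765, 0.423], [-0.9998, 0.0097, 0.0161, -0.0032], [-0.0168, -0.0764, -0.9969, 1.2504], [0.0, 0.0, 0.0, 1.0]]
0.1 [ 0.26258979 -0.56658315  0.29134637] [ 9.76568921e-01  2.15202612e-01 -3.82767875e-05 -9.88800556e-04] 0.08720034901311513 [ 0.25911147 -0.1347427   1.30428649]
[[0.4214, -0.8752, -0.2373, 0.3296], [-0.9069, -0.4074, -0.1078, -0.5358], [-0.0023, 0.2607, -0.9654, 0.3836], [0.0, 0.0, 0.0, 1.0]]
```

View pics/top0x.png

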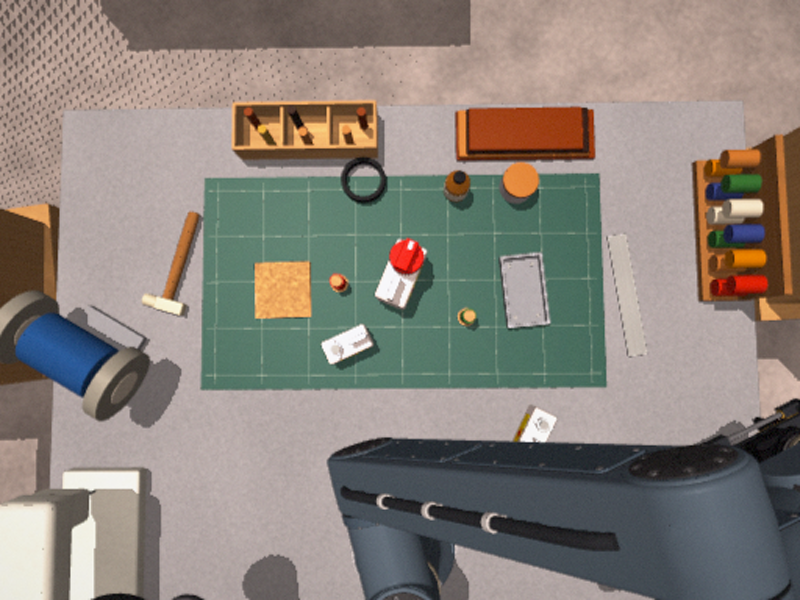

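View pics/scene0.png

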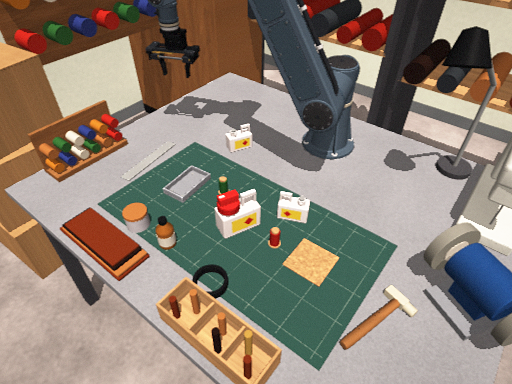

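Candidates for the jug, by their 800x600 top-view pixels: (402,272) with the red cap, (347,345) with no cap and smaller, and (535,425) with no cap and smaller. The one at (402,272) fits, because it is larger and carries the cap. I'll confirm this in a crop while measuring.

```bash
cat > h.py <<'E'
import cv2,numpy as np
from rig import robot,cams
from scipy.spatial.transform import Rotation as R
def ray(i,u,v):
    K=np.array(i["intrinsics"]);P=np.array(i["pose"])
    d=P[:3,:3]@np.linalg.solve(K,[u,v,1]);return P[:3,3],d
def onz(i,u,v,z):
    c,d=ray(i,u,v);return c+d*(z-c[2])/d[2]
def tri(i1,p1,i2,p2):
    A=np.zeros((3,3));b=np.zeros(3)
    for i,p in((i1,p1),(i2,p2)):
        c,d=ray(i,*p);d/=np.linalg.norm(d);M=np.eye(3)-np.outer(d,d);A+=M;b+=M@c
    return np.linalg.solve(A,b)
def proj(i,X):
    K=np.array(i["intrinsics"]);P=np.array(i["pose"]);p=K@(P[:3,:3].T@(np.array(X)-P[:3,3]));return p[:2]/p[2]
def blobs(m,amin=30):
    n,l,s,c=cv2.connectedComponentsWithStats(m.astype(np.uint8))
    return [(s[k],c[k],l==k) for k in range(1,n) if s[k][4]>amin]
E
python3 - <<'E'
from h import *
it=cams.camera_info("top")
t=cv2.imread("pics/top0.png")
hsv=cv2.cvtColor(t,cv2.COLOR_BGR2HSV);H,S,V=[hsv[:,:,k].astype(int) for k in range(3)]
roi=np.zeros(H.shape,bool);roi[118:245,132:385]=1
def rect(m,z,name):
    for s,c,b in blobs(m&roi,60):
        pts=cv2.findContours(b.astype(np.uint8),cv2.RETR_EXTERNAL,cv2.CHAIN_APPROX_NONE)[0][0]
        w=np.array([onz(it,*p[0],z)[:2] for p in pts],np.float32)
        r=cv2.minAreaRect(w);print(name,s.tolist(),c.round(1),"ctr",np.round(r[0],4),"size",np.round(r[1],4),"ang",round(r[2],1))
red=((H<6)|(H>174))&(S>170)&(V>110)
rect(red,.121,"red")
rect((S<60)&(V>200),.085,"white")
rect((S<60)&(V>90),.024,"grey")
rect((H>8)&(H<24)&(S>70)&(V>150),.006,"cork")
c=t[130:240,195:362];cv2.imwrite("pics/crop1.png",cv2.resize(c,None,fx=4.7,fy=4.7,interpolation=cv2.INTER_CUBIC))
E
```

```text
red [249, 153, 22, 22, 340] [259.7 164.4] ctr [ 0.5928 -0.008 ] size [0.0631 0.0628] ang 25.9
white [240, 168, 25, 29, 325] [251.2 182.5] ctr [0.5418 0.0146] size [0.0636 0.0724] ang 67.6
white [206, 208, 32, 25, 402] [220.6 220. ] ctr [0.4238 0.1142] size [0.0469 0.0921] ang 23.9
grey [132, 118, 169, 127, 2745] [219.3 186.3] ctr [0.5557 0.1401] size [0.555  0.4197] ang 89.6
grey [319, 147, 34, 63, 1318] [336.  184.3] ctr [ 0.5579 -0.2576] size [0.1992 0.1043] ang 5.2
grey [306, 187, 13, 48, 67] [315.5 209.6] ctr [ 0.4533 -0.1766] size [0.0391 0.1531] ang 86.5
cork [323, 118, 21, 8, 131] [333.  120.9] ctr [ 0.7519 -0.2563] size [0.0673 0.024 ] ang 89.2
cork [163, 167, 36, 37, 1282] [180.3 185. ] ctr [0.5423 0.2586] size [0.121  0.1179] ang 0.6
cork [293, 197, 11, 11, 62] [298.3 201.9] ctr [ 0.4826 -0.1328] size [0.0296 0.0358] ang 26.0
```

View pics/crop1.png

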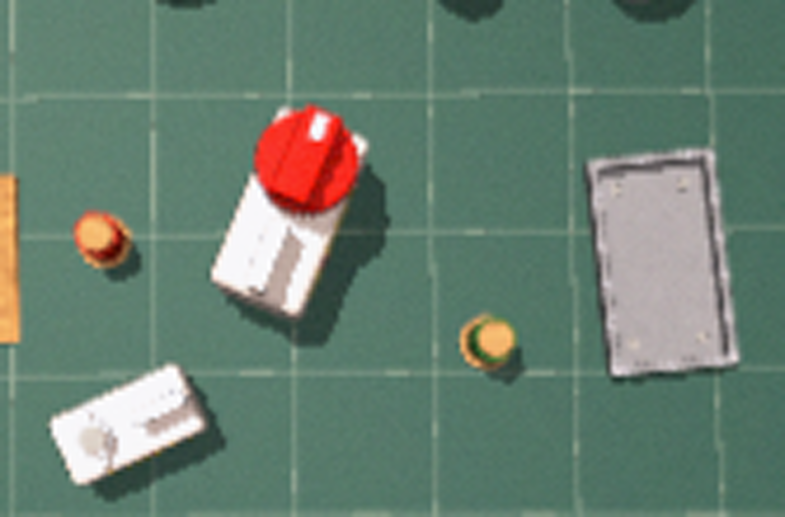

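The crop confirms the target: the capped jug centred at crop (290,210), about 66 mm wide, with the handle at its lower end and yaw about -22°. The uncapped jug at crop (130,425) is only about 47x92 mm. The holder's corners are at crop (588,158), (713,150), (738,362) and (612,378). I'll move over towards the jug.

```bash
python3 -m crank '[[4.4,-3.8,0,0,0,0,0],[4.4,-3.8,0,0,0,0,0],[4.4,-3.8,0,0,0,0,0],[4.4,-3.8,0,0,0,0,0],[4.4,-3.8,0,0,0,0,0]]' | tail -3; python3 -m crank '[[4.4,-3.8,0,0,0,0,0],[4.4,-3.8,0,0,0,0,0],[4.4,-3.8,0,0,0,0,0],[4.4,-3.8,0,0,0,0,0],[4.4,-3.8,0,0,0,0,0]]' |tail -3; python3 -m crank '[[0,0,0,0,0,0.18,0],[0,0,0,0,0,0.18,0],[0,0,0,0,0,0.18,0],[0,0,0,0,0,0.18,0],[0,0,0,0,0,0.1,0]]'
cat >> h.py <<'E'
def go(x,y,z,yaw):
    o=robot.get_obs();M=R.from_quat(o["tool_rot"]).as_matrix()
    T=np.column_stack([[np.cos(yaw),np.sin(yaw),0],[np.sin(yaw),-np.cos(yaw),0],[0,0,-1]])
    print("t",round(o["time"],2),"q",np.round(o["q"],2),"pos",np.round(o["position"],4),"yaw",round(np.degrees(np.arctan2(M[1,0],M[0,0])),2),"F",np.round(o["ft_force"],1),"w",round(o["grip_width"],4),round(o["grip_force"],1))
    print("shift cm (tool now)",np.round(100*M.T@(np.array([x,y,z])-o["position"]),2),"(after turn)",np.round(100*T.T@(np.array([x,y,z])-o["position"]),2),"rotvec",np.round(R.from_matrix(M.T@T).as_rotvec(),3))
E
python3 - <<'E'
from h import *
it=cams.camera_info("top")
C=np.array([(588,158),(713,150),(738,362),(612,378)])/4.7+[195,130]-.4
w=np.array([onz(it,*p,.024)[:2] for p in C]);print(w.round(4),w.mean(0).round(4))
print([np.linalg.norm(w[k]-w[k-1]).round(4) for k in range(4)], [np.degrees(np.arctan2(*(a-b)[::-1])).round(1) for a,b in((w[0],w[3]),(w[1],w[2]))])
go(.5316,.0167,.25,np.radians(-22))
im=cams.camera("wrist");cv2.imwrite("pics/w1.png",im[:,:,::-1])
E
```

```text
ft_force: [1.3, -0.1, 0.6]
grip_width: 0.087
grip_force: 0.0
ft_force: [0.2, -0.9, -0.3]
grip_width: 0.087
grip_force: 0.0
time: 1.98
position: [0.502, -0.0372, 0.2919]
tool_rot: [0.981, -0.194, -0.0, -0.0]
ft_force: [-0.2, -0.2, -0.0]
grip_width: 0.0867
grip_force: 0.0
[[ 0.6077 -0.2053]
 [ 0.6124 -0.2928]
 [ 0.4637 -0.306 ]
 [ 0.4533 -0.2185]] [ 0.5343 -0.2557]
[np.float64(0.1549), np.float64(0.0876), np.float64(0.1493), np.float64(0.0881)] [np.float64(4.9), np.float64(5.1)]
t 1.98 q [-0.3   0.37  1.73  0.    1.04  1.66] pos [ 0.502  -0.0372  0.2919] yaw -22.34 F [-0.2 -0.2 -0. ] w 0.0867 0.0
shift cm (tool now) [ 0.7  -6.11  4.19] (after turn) [ 0.73 -6.11  4.19] rotvec [ 0.     0.001 -0.006]
```

View pics/w1.png

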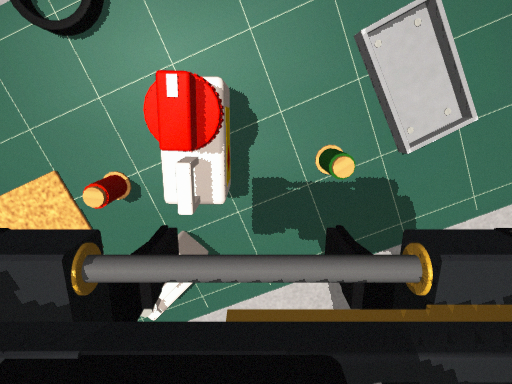

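The wrist view shows the jug nearly aligned with the tool. The handle bar's top face runs from about (188,160) to (186,213), and the cap bar's top is about x 157–196, y 71–150.

```bash
python3 - <<'E'
from h import *
i=cams.camera_info("wrist")
for n,p,z in(("h1",(188.5,159),.128),("h2",(186,213.5),.128),("barFL",(156,71),.148),("barFR",(192,70),.148),("barNL",(160,150),.148),("barNR",(195,150),.148),("mark",(172,73),.148)):
    print(n,onz(i,*p,z).round(4))
im=cv2.imread("pics/w1.png");hsv=cv2.cvtColor(im,cv2.COLOR_BGR2HSV)
m=(hsv[:,:,1]<50)&(hsv[:,:,2]>215);m[:150]=0;m[216:]=0
for y in range(160,215,6): print(y,[int(v) for v in np.flatnonzero(np.diff(hsv[y,155:235,2].astype(int))**2>200)+155])
E
```

```text
h1 [5.583e-01 2.000e-04 1.280e-01]
h2 [0.5145 0.0237 0.128 ]
barFL [ 0.6272 -0.0107  0.148 ]
barFR [ 0.6177 -0.0356  0.148 ]
barNL [0.5742 0.013  0.148 ]
barNR [ 0.5637 -0.0126  0.148 ]
mark [ 0.6214 -0.021   0.148 ]
160 [160, 161, 178, 179, 192, 193, 197, 198, 205, 206, 207, 223, 224, 225, 226, 227, 229]
166 [161, 189, 190, 194, 195, 210, 223, 224, 225, 226, 230]
172 [161, 162, 189, 190, 192, 193, 194, 210, 223, 224, 226, 229, 230]
178 [162, 190, 191, 192, 193, 194, 211, 223, 224, 226, 229, 230]
184 [162, 163, 190, 191, 193, 195, 211, 223, 224, 225, 226, 227, 229, 230]
190 [162, 163, 190, 191, 193, 194, 195, 212, 223, 224, 225, 228]
196 [162, 163, 191, 194, 195, 199, 200, 211, 223, 224, 225, 226, 230, 231]
202 [164, 165, 191, 192, 194, 195, 199, 200, 212, 222, 223, 232]
208 [155, 156, 177, 191, 192]
214 [158, 160, 178, 180, 191, 192, 230, 231, 232, 233]
```

```bash
python3 - <<'E'
from h import *
go(.536,.0135,.21,np.radians(-23))
E
```

```text
t 2.02 q [-0.3   0.37  1.73 -0.    1.04  1.67] pos [ 0.502  -0.0372  0.2919] yaw -22.44 F [-0.5  0.3 -0.4] w 0.0872 0.0
shift cm (tool now) [ 1.22 -5.99  8.19] (after turn) [ 1.15 -6.    8.19] rotvec [0.    0.001 0.01 ]
```

```bash
python3 -m crank '[[0.6,-3,2,0,0,0.01,0],[0.6,-3,2,0,0,0,0],[0,0,2,0,0,0,0],[0,0,2.2,0,0,0,0],[0,0,0,0,0,0,0]]'>/dev/null; python3 - <<'E'
from h import *
go(.536,.0135,.172,np.radians(-23))
im=cams.camera("wrist");cv2.imwrite("pics/w2.png",im[:,:,::-1])
E
```

```text
t 2.65 q [-0.18  0.53  1.74  0.    0.88  1.78] pos [0.5349 0.0139 0.2086] yaw -22.63 F [0.  0.  0.1] w 0.0873 0.0
shift cm (tool now) [ 0.13 -0.01  3.66] (after turn) [ 0.11 -0.01  3.66] rotvec [0.001 0.005 0.006]
```

View pics/w2.png

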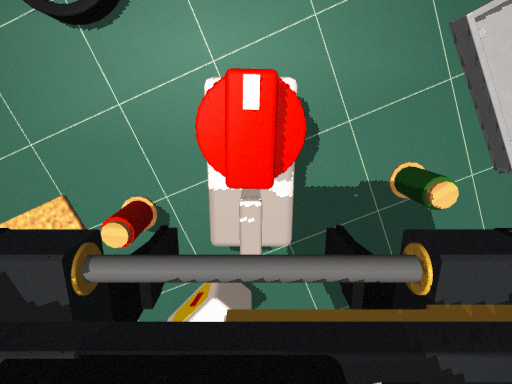

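The fingers are centred about the handle and the yaw matches. I'll go down with the grasp slightly towards the centre of mass, then close.

```bash
python3 -m crank '[[0.4,0,1.8,0,0,0.006,0],[0.4,0,1.8,0,0,0,0],[0,0,0,0,0,0,0.3],[0,0,0,0,0,0,0.6],[0,0,0,0,0,0,0.9]]' 40 | tail -5;python3 -m crank '[[0,0,0,0,0,0,1],[0,0,0,0,0,0,1],[0,0,0,0,0,0,1],[0,0,0,0,0,0,1]]' 40|tail -5; python3 -m crank '[[0,0,-0.5,0,0,0,1],[0,0,-1,0,0,0,1],[0,0,-1,0,0,0,1],[0,0,0,0,0,0,1]]'; python3 - <<'E'
from h import *
go(.536,.0135,.172,np.radians(-23))
im=cams.camera("scene");cv2.imwrite("pics/s2.png",cv2.resize(im[120:280,120:333,::-1],None,fx=3.7,fy=3.7,interpolation=cv2.INTER_CUBIC))
E
```

```text
position: [0.5438, 0.0104, 0.1746]
tool_rot: [0.98, -0.2, 0.0, -0.0]
ft_force: [-0.5, 0.1, -0.4]
grip_width: 0.0648
grip_force: 0.0
position: [0.5436, 0.0105, 0.1743]
tool_rot: [0.98, -0.2, 0.0, 0.0]
ft_force: [0.3, -0.3, -0.8]
grip_width: 0.0251
grip_force: 0.0
time: 4.32
position: [0.544, 0.0104, 0.2001]
tool_rot: [0.98, -0.2, 0.001, -0.0]
ft_force: [0.4, -0.6, -5.8]
grip_width: 0.0135
grip_force: 40.0
t 4.33 q [-0.19  0.55  1.72  0.    0.87  1.79] pos [0.544  0.0104 0.2001] yaw -23.04 F [ 0.4 -0.6 -5.8] w 0.0135 40.0
shift cm (tool now) [-0.86  0.03  2.81] (after turn) [-0.86  0.03  2.81] rotvec [-0.    -0.002 -0.001]
```

View pics/s2.png

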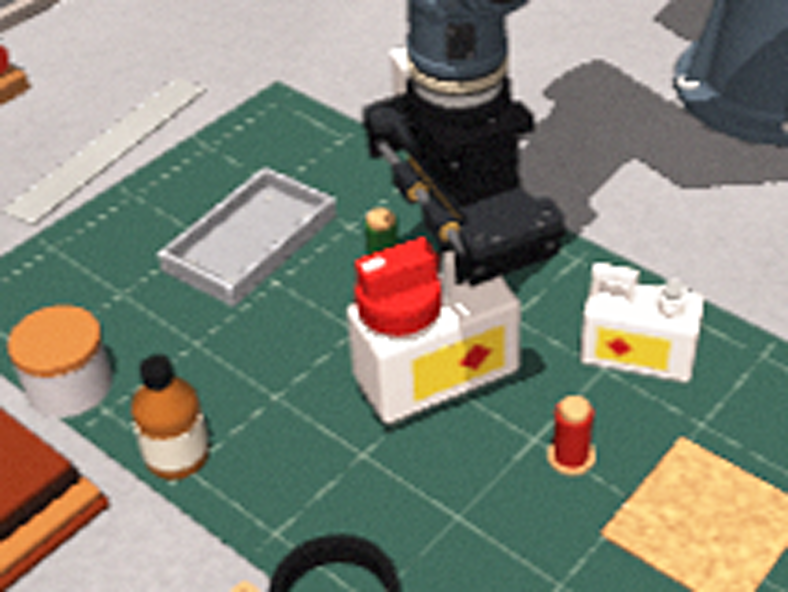

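The jug is lifted, looks level, and hangs under the gripper. I'll lift further, then check its tilt and offset numerically.

```bash
python3 -m crank '[[0,0,-2,0,0,0,1],[0,0,-2.5,0,0,0,1],[0,0,-2.5,0,0,0,1],[0,0,-1,0,0,0,1],[0,0,0,0,0,0,1]]'; python3 - <<'E'
from h import *
go(.508,-.258,.28,np.radians(-23))
o=robot.get_obs();i=cams.camera_info("wrist");im=cams.camera("wrist")[:,:,::-1].copy();cv2.imwrite("pics/w3.png",im)
i2=cams.camera_info("scene");im2=cams.camera("scene")[:,:,::-1].copy();cv2.imwrite("pics/s3.png",im2)
hsv=cv2.cvtColor(im,cv2.COLOR_BGR2HSV);H,S,V=[hsv[:,:,k].astype(int) for k in range(3)]
m=(S<90)&(V>170);m[:,:215]=0;m[:,290:]=0;m[200:]=0
for s,c,b in blobs(m,60): print("white",s.tolist(),c.round(1))
red=((H<6)|(H>174))&(S>150)&(V>90);red[210:]=0
M=R.from_quat(o["tool_rot"]).as_matrix()
for s,c,b in blobs(red,1500): print("red",s.tolist(),c.round(1))
# mark tool-frame position assuming z of cap top = +24mm from tcp plane
def tool(u,v,d):
    c,dd=ray(i,u,v);c=M.T@(c-o["position"]);dd=M.T@dd;return c+dd*(d-c[2])/dd[2]
for s,c,b in blobs(m,60): print(tool(*c,.024).round(4))
E
```

```text
time: 5.0
position: [0.5435, 0.0105, 0.2793]
tool_rot: [0.98, -0.2, 0.0, -0.0]
ft_force: [-0.1, -0.0, -6.0]
grip_width: 0.0135
grip_force: 40.0
t 5.0 q [-0.19  0.43  1.65  0.    1.05  1.79] pos [0.5435 0.0105 0.2793] yaw -23.05 F [-0.1 -0.  -6. ] w 0.0135 40.0
shift cm (tool now) [ 7.24 26.09 -0.07] (after turn) [ 7.22 26.1  -0.07] rotvec [-0.    -0.    -0.001]
white [215, 50, 75, 36, 166] [246.4  68.7]
white [242, 89, 21, 43, 854] [252.3 109.7]
red [187, 81, 129, 129, 12397] [251.  148.4]
[ 0.09   -0.0035  0.024 ]
[ 0.0757 -0.0013  0.024 ]
```

View pics/w3.png

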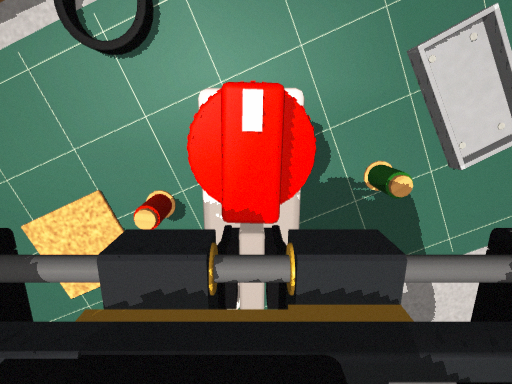

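```bash
python3 - <<'E'
from h import *
o=robot.get_obs();i=cams.camera_info("wrist");M=R.from_quat(o["tool_rot"]).as_matrix()
def tool(u,v,d):
    c,dd=ray(i,u,v);c=M.T@(c-o["position"]);dd=M.T@dd;return c+dd*(d-c[2])/dd[2]
for d in(.016,.02,.024,.028):
    a,b=tool(252,83,d),tool(252,223,d);l,r=tool(221,150,d),tool(281,150,d);s,t=tool(187,147,d+.027),tool(316,147,d+.027)
    print(d,"len",(a-b)[0].round(4),"ctr",((a+b)/2).round(4),"w",(r-l)[1].round(4),"skirt",(t-s)[1].round(4),((s+t)/2).round(4))
E
```

```text
0.016 len 0.0508 ctr [ 0.059  -0.0014  0.016 ] w 0.0217 skirt 0.0582 [ 0.06   -0.0016  0.043 ]
0.02 len 0.0526 ctr [ 0.0584 -0.0014  0.02  ] w 0.0225 skirt 0.0599 [ 0.0597 -0.0016  0.047 ]
0.024 len 0.0545 ctr [ 0.0579 -0.0014  0.024 ] w 0.0233 skirt 0.0616 [ 0.0593 -0.0016  0.051 ]
0.028 len 0.0564 ctr [ 0.0574 -0.0014  0.028 ] w 0.0241 skirt 0.0633 [ 0.0589 -0.0016  0.055 ]
```

The jug hangs about 8–10 mm lower in the grip than planned, with its underside near 0.10 m. It is centred and about 27 mm ahead of the TCP. I'll carry it to the holder.

```bash
python3 -m crank '[[0.7,2.6,0,0,0,0,1],[1.3,4.7,0,0,0,0,1],[1.3,4.7,0,0,0,0,1],[1.3,4.7,0,0,0,0,1],[1.3,4.7,0,0,0,0,1]]' >/dev/null; python3 -m crank '[[1.3,4.7,0,0,0,-0.09,1],[0,0,0,0,0,-0.12,1],[0,0,0,0,0,-0.12,1],[0,0,0,0,0,-0.12,1],[0,0,0,0,0,-0.04,1]]'>/dev/null;python3 -m crank '[[0,0,0,0,0,0,1],[0,0,0,0,0,0,1]]'>/dev/null; python3 - <<'E'
from h import *
go(.5074,-.258,.28,np.radians(5))
i=cams.camera_info("wrist");im=cams.camera("wrist")[:,:,::-1].copy();cv2.imwrite("pics/w4.png",im)
E
```

```text
t 6.6 q [-0.67  0.47  1.59 -0.    1.08  0.82] pos [ 0.5074 -0.2577  0.2784] yaw 5.0 F [ 0.2  0.2 -4.2] w 0.0138 40.0
shift cm (tool now) [-0.    0.03 -0.16] (after turn) [-0.    0.03 -0.16] rotvec [-0.001  0.001 -0.   ]
```

View pics/w4.png

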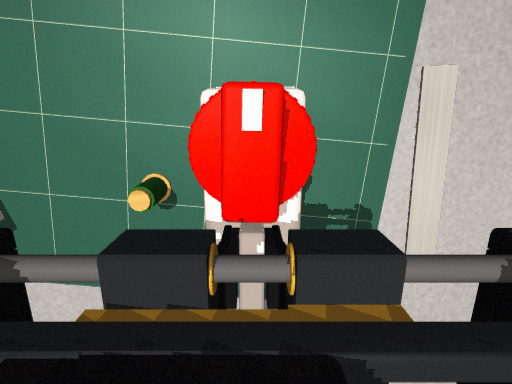

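The jug hides the holder in this view, so I'll cross-check its position from the first wrist picture (rim corners at (357,36), (434,0), (477,118) and (407,153)).

```bash
python3 - <<'E'
from h import *
o=robot.get_obs();i=cams.camera_info("wrist");M=R.from_quat(o["tool_rot"]).as_matrix()
T=np.eye(4);T[:3,:3]=M;T[:3,3]=o["position"];X=np.linalg.inv(T)@np.array(i["pose"])
y=np.radians(-22.4);T1=np.eye(4);T1[:3,:3]=np.column_stack([[np.cos(y),np.sin(y),0],[np.sin(y),-np.cos(y),0],[0,0,-1]]);T1[:3,3]=[.502,-.0372,.2919]
j={"intrinsics":i["intrinsics"],"pose":T1@X}
w=np.array([onz(j,*p,.024)[:2] for p in((357,36),(434,0),(477,118),(407,153))])
print(w.round(4),w.mean(0).round(4),[np.linalg.norm(w[k]-w[k-1]).round(4) for k in range(4)], [np.degrees(np.arctan2(*(a-b)[::-1])).round(1) for a,b in((w[0],w[3]),(w[1],w[2]))])
E
```

```text
[[ 0.6058 -0.2037]
 [ 0.6078 -0.2897]
 [ 0.4691 -0.3081]
 [ 0.4604 -0.222 ]] [ 0.5358 -0.2559] [np.float64(0.1465), np.float64(0.0859), np.float64(0.1399), np.float64(0.0865)] [np.float64(7.2), np.float64(7.6)]
```

```bash
python3 -m crank '[[0,0.1,1,0,0,-0.015,1],[0,0,2.5,0,0,0,1],[0,0,2,0,0,0,1],[0,0,0.7,0,0,0,1],[0,0,0,0,0,0,1]]' ; python3 -m crank '[[0,0,0.5,0,0,0,1],[0,0,0.5,0,0,0,1],[0,0,0.3,0,0,0,1],[0,0,0,0,0,0,1]]'
```

```text
time: 7.28
position: [0.5077, -0.2589, 0.2167]
tool_rot: [0.999, 0.051, -0.0, -0.0]
ft_force: [-0.2, -0.8, -5.5]
grip_width: 0.0141
grip_force: 40.0
time: 7.78
position: [0.5077, -0.2588, 0.2041]
tool_rot: [0.999, 0.051, -0.0, -0.0]
ft_force: [-0.4, 0.6, -6.0]
grip_width: 0.0139
grip_force: 40.0
```

```bash
for k in 1; do python3 -m crank '[[0,0,0.3,0,0,0,1],[0,0,0.3,0,0,0,1],[0,0,0,0,0,0,1]]'|sed -n '2,4p'; python3 -m crank '[[0,0,0.3,0,0,0,1],[0,0,0.2,0,0,0,1],[0,0,0,0,0,0,1]]'|sed -n '2,4p'; done
```

```text
position: [0.5076, -0.2588, 0.1979]
tool_rot: [0.999, 0.051, -0.0, -0.0]
ft_force: [0.1, 0.2, -6.3]
position: [0.5076, -0.2588, 0.193]
tool_rot: [0.999, 0.051, -0.0, -0.0]
ft_force: [0.2, 0.7, -5.4]
```

```bash
python3 -m crank '[[0,0,0.2,0,0,0,1],[0,0,0.2,0,0,0,1],[0,0,0,0,0,0,1]]'|sed -n '2,4p'; python3 -m crank '[[0,0,0.1,0,0,0,1],[0,0,0.1,0,0,0,1],[0,0,0,0,0,0,1]]'|sed -n '2,4p'
```

```text
position: [0.5076, -0.2588, 0.189]
tool_rot: [0.999, 0.051, -0.0, -0.0]
ft_force: [-0.2, 0.6, -5.3]
position: [0.5077, -0.2589, 0.1872]
tool_rot: [0.999, 0.051, -0.0, -0.0]
ft_force: [-0.3, 0.4, -5.6]
```

```bash
python3 -m crank '[[0,0,0.1,0,0,0,1],[0,0,0.1,0,0,0,1],[0,0,0,0,0,0,1]]'|sed -n '2,4p'; python3 -m crank '[[0,0,0.1,0,0,0,1],[0,0,0.1,0,0,0,1],[0,0,0,0,0,0,1]]'|sed -n '2,4p'
```

```text
position: [0.5076, -0.2594, 0.1861]
tool_rot: [0.999, 0.051, 0.0, 0.001]
ft_force: [-4.2, -0.8, 3.6]
position: [0.5076, -0.2602, 0.1857]
tool_rot: [0.999, 0.052, 0.0, 0.002]
ft_force: [-6.2, -2.4, 12.5]
```

Contact came at TCP 0.1865, which is the floor height given the estimated offset, so the jug is seated. I'll relieve the pressure, open and rise.

```bash
python3 -m crank '[[0,0,-0.2,0,0,0,1],[0,0,0,0,0,0,0.7],[0,0,0,0,0,0,0.3],[0,0,0,0,0,0,0],[0,0,0,0,0,0,0]]'|sed -n '2,5p'; python3 -m crank '[[0,0,0,0,0,0,0],[0,0,0,0,0,0,0],[0,0,-2,0,0,0,0],[0,0,-3,0,0,0,0],[-2,0,-3,0,0,0,0]]'; python3 - <<'E'
from h import *
o=robot.get_obs();i=cams.camera_info("wrist");im=cams.camera("wrist")[:,:,::-1].copy();cv2.imwrite("pics/w5.png",im)
im2=cams.camera("scene")[:,:,::-1].copy();cv2.imwrite("pics/s5.png",im2)
c=cv2.resize(im2[130:250,130:250],(380,380),interpolation=cv2.INTER_CUBIC);d=cv2.resize(im,(400,300));v=np.zeros((380,780,3),np.uint8);v[:,:380]=c;v[:300,380:]=d
cv2.imwrite("pics/c5.png",v)
go(.56,-.253,.25,np.radians(6))
E
```

```text
position: [0.5079, -0.2588, 0.1851]
tool_rot: [0.999, 0.051, 0.0, -0.0]
ft_force: [0.6, 0.4, -0.3]
grip_width: 0.0456
time: 11.28
position: [0.4886, -0.2611, 0.2661]
tool_rot: [0.999, 0.052, 0.001, 0.0]
ft_force: [-0.5, -0.3, -0.6]
grip_width: 0.0858
grip_force: 0.0
t 11.38 q [-0.69  0.46  1.64 -0.    1.03  0.77] pos [ 0.4879 -0.2617  0.2682] yaw 5.85 F [ 0.1 -0.1 -0.3] w 0.0866 0.0
shift cm (tool now) [ 7.26 -0.14  1.84] (after turn) [ 7.26 -0.11  1.82] rotvec [ 0.004 -0.003 -0.003]
```

View pics/c5.png

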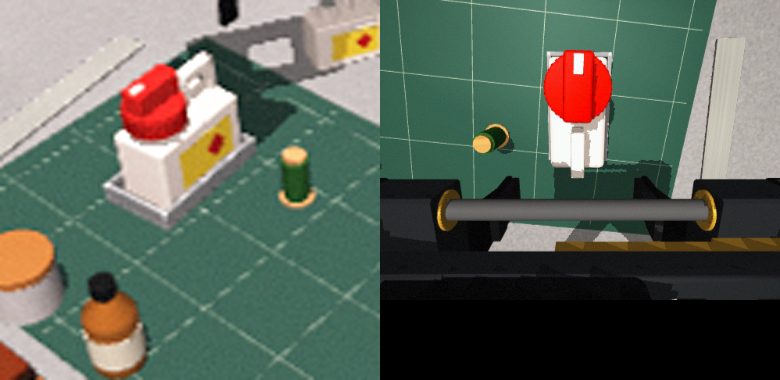

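The jug stands upright in the holder (left half, around (180,130)). Next I'll measure the cap.

```bash
python3 - <<'E'
from h import *
i=cams.camera_info("wrist");im=cams.camera("wrist")[:,:,::-1].copy()
hsv=cv2.cvtColor(im,cv2.COLOR_BGR2HSV);H,S,V=[hsv[:,:,k].astype(int) for k in range(3)]
red=((H<6)|(H>174))&(S>150)&(V>80);red[215:]=0
b=max(blobs(red,1000),key=lambda x:x[0][4]);s=b[0];print(s.tolist())
l,r=onz(i,s[0],s[1]+s[3]/2,.127),onz(i,s[0]+s[2],s[1]+s[3]/2,.127);print("skirt",l.round(4),r.round(4),((l+r)/2).round(4),np.linalg.norm(l-r).round(4))
cs=[x for x in range(235,275) if red[:,x].any()]
u=s[0]+s[2]/2;f,n=onz(i,u,s[1],.154),onz(i,u,s[1]+s[3],.154);print("bar",f.round(4),n.round(4),((f+n)/2).round(4),np.linalg.norm(f-n).round(4))
# bar side edges via brightness on rows
for y in range(s[1]+8,s[1]+s[3],14): print(y,[int(x) for x in np.flatnonzero(abs(np.diff(V[y,s[0]:s[0]+s[2]]))>22)+s[0]])
m=(S<90)&(V>170);m[s[1]+s[3]//2:]=0
for q,c,_ in blobs(m,60):
    if abs(c[0]-u)<30: print(q.tolist(),c.round(1),onz(i,*c,.154).round(4))
h=.5352+.03*np.cos(.1);print(h)
E
```

```text
[208, 64, 88, 92, 5917]
skirt [ 0.5633 -0.2208  0.127 ] [ 0.5702 -0.2869  0.127 ] [ 0.5668 -0.2538  0.127 ] 0.0664
bar [ 0.5943 -0.2508  0.154 ] [ 0.5356 -0.2569  0.154 ] [ 0.565  -0.2539  0.154 ] 0.059
72 [211, 212, 216, 217, 218, 219, 227, 228, 232, 233, 270, 271, 272, 273, 274, 289, 294]
86 [212, 214, 232, 233, 258, 259, 269, 270, 271, 274, 287, 288, 289, 293, 294]
100 [209, 210, 232, 233, 269, 270, 271, 275, 292, 293, 294]
114 [208, 209, 232, 233, 269, 270, 274, 293, 294]
128 [210, 211, 212, 233, 268, 269, 270, 272, 289, 290, 292]
142 [212, 213, 214, 215, 268, 273, 280, 281, 282, 283, 286, 291]
[158, 0, 154, 52, 247] [233.7  20.4] [ 0.618  -0.2369  0.154 ]
[246, 68, 13, 27, 341] [252.1  80.9] [ 0.5842 -0.2519  0.154 ]
0.5650501249583408
```

```bash
python3 - <<'E'
from h import *
go(.565,-.2537,.235,np.radians(6))
E
python3 -m crank '[[4,0,0,0,0,0,0],[3.8,0,0,0,0,0,0],[0,0,1.8,0,0,0,0],[0,0,1.5,0,0,0,0],[0,0,0,0,0,0,0]]'>/dev/null;  python3 - <<'E'
from h import *
go(.565,-.2537,.200,np.radians(6))
E
```

```text
t 11.43 q [-0.69  0.46  1.64  0.    1.03  0.78] pos [ 0.488  -0.2614  0.2667] yaw 5.84 F [-0.5  0.1  0. ] w 0.0867 0.0
shift cm (tool now) [7.73 0.01 3.19] (after turn) [7.74 0.04 3.17] rotvec [ 0.002 -0.002 -0.003]
t 12.05 q [-0.6   0.59  1.51  0.    1.05  0.87] pos [ 0.5642 -0.2521  0.2297] yaw 5.88 F [-0.7  0.2  0.4] w 0.0868 0.0
shift cm (tool now) [0.08 0.18 2.97] (after turn) [0.06 0.16 2.97] rotvec [-0.004  0.004 -0.002]
```

```bash
python3 -m crank '[[0.1,0.15,1.5,0,0,0,0],[0,0,1.4,0,0,0,0.3],[0,0,0,0,0,0,0.6],[0,0,0,0,0,0,0.8],[0,0,0,0,0,0,0.8]]' 25|sed -n '2,6p';  python3 -m crank '[[0,0,0,0,0,0,0.9],[0,0,0,0,0,0,1],[0,0,0,0,0,0,1],[0,0,0,0,0,0,1]]' 25
```

```text
position: [0.5669, -0.2546, 0.2038]
tool_rot: [0.999, 0.051, 0.0, 0.0]
ft_force: [0.1, -0.1, 0.5]
grip_width: 0.0551
grip_force: 0.0
time: 13.18
position: [0.5666, -0.2542, 0.2034]
tool_rot: [0.999, 0.051, 0.0, -0.0]
ft_force: [-0.0, 0.4, 1.1]
grip_width: 0.0259
grip_force: 24.8
```

```bash
python3 -m crank '[[0,0,0.2,0,0,0,1],[0,0,0.2,0,0,0,1],[0,0,0,0,0,0,1]]'|sed -n '2,6p'; python3 -m crank '[[0,0,0.2,0,0,0,1],[0,0,0.2,0,0,0,1],[0,0,0,0,0,0,1]]'|sed -n '2,6p'
```

```text
position: [0.5667, -0.2542, 0.2009]
tool_rot: [0.999, 0.051, 0.0, 0.0]
ft_force: [-2.1, 1.7, 10.3]
grip_width: 0.0257
grip_force: 24.8
position: [0.5667, -0.2543, 0.1978]
tool_rot: [0.999, 0.051, 0.0, 0.0]
ft_force: [-2.7, 2.0, 14.0]
grip_width: 0.0261
grip_force: 24.8
```

```bash
python3 -m crank '[[0,0,0.2,0,0,0,1],[0,0,0.1,0,0,0,1],[0,0,0,0,0,0,1]]'|sed -n '2,6p'; python3 -m crank '[[0,0,0.15,0,0,0,1],[0,0,0,0,0,0,1],[0,0,0,0,0,0,1]]'|sed -n '2,6p'
```

```text
position: [0.5667, -0.2542, 0.1955]
tool_rot: [0.999, 0.051, 0.0, 0.0]
ft_force: [-4.3, 2.1, 16.5]
grip_width: 0.0259
grip_force: 24.8
position: [0.5668, -0.2543, 0.1953]
tool_rot: [0.999, 0.051, 0.001, 0.001]
ft_force: [-5.2, 3.5, 23.8]
grip_width: 0.0256
grip_force: 24.9
```

Fully down (hard stop felt, 24 N). Turning anticlockwise.

```bash
python3 -m crank '[[0,0,0,0,0,-0.08,1],[0,0,0,0,0,-0.1,1],[0,0,0,0,0,-0.1,1]]'|sed -n '2,6p'; python3 - <<'E'
from h import *
go(.565,-.2537,.195,np.radians(100));print(robot.get_obs()["moment"])
E
```

```text
position: [0.5685, -0.2548, 0.1953]
tool_rot: [0.981, 0.191, 0.003, 0.002]
ft_force: [-1.4, 4.1, 20.0]
grip_width: 0.0255
grip_force: 24.9
t 15.05 q [-0.6   0.64  1.53  0.    0.97  0.58] pos [ 0.5685 -0.2548  0.1953] yaw 22.08 F [-1.4  4.1 20. ] w 0.0255 24.9
shift cm (tool now) [-0.28 -0.24  0.03] (after turn) [ 0.17 -0.33  0.03] rotvec [ 7.00e-03 -1.00e-03 -1.36e+00]
[ 0.81845075  0.34768711 -0.13018383]
```

```bash
python3 -m crank '[[0,0,0,0,0,-0.11,1],[0,0,0,0,0,-0.11,1],[0,0,0,0,0,-0.11,1],[0,0,0,0,0,-0.11,1],[0,0,0,0,0,-0.11,1]]'|sed -n '2,6p'; python3 - <<'E'
from h import *
go(.565,-.2537,.195,np.radians(84));print(robot.get_obs()["moment"])
im=cams.camera("wrist")[:,:,::-1].copy();cv2.imwrite("pics/w6.png",im)
hsv=cv2.cvtColor(im,cv2.COLOR_BGR2HSV);m=(hsv[:,:,1]<90)&(hsv[:,:,2]>170)
for s,c,_ in blobs(m,150): print(s.tolist(),c.round(0))
E
```

```text
position: [0.5677, -0.2536, 0.1953]
tool_rot: [0.893, 0.451, 0.002, 0.001]
ft_force: [-2.6, 6.3, 22.5]
grip_width: 0.0257
grip_force: 25.0
t 15.68 q [-0.6   0.64  1.53  0.    0.97  0.03] pos [ 0.5677 -0.2536  0.1953] yaw 53.6 F [-2.6  6.3 22.5] w 0.0257 25.0
shift cm (tool now) [-0.17 -0.21  0.03] (after turn) [-0.04 -0.27  0.03] rotvec [ 0.003 -0.002 -0.531]
[ 1.11176105  0.73937967 -0.18838821]
[0, 0, 501, 251, 6118] [249. 154.]
[481, 79, 31, 80, 1248] [501. 112.]
[447, 214, 65, 40, 713] [481. 239.]
[244, 217, 17, 30, 463] [252. 231.]
[25, 283, 51, 38, 1236] [ 46. 302.]
[424, 283, 55, 38, 1759] [451. 300.]
```

The white mark stays in line with the tool at (252,231), so the cap is turning with it.

```bash
python3 -m crank '[[0,0,0,0,0,-0.11,1],[0,0,0,0,0,-0.11,1],[0,0,0,0,0,-0.11,1],[0,0,0,0,0,-0.11,1],[0,0,0,0,0,-0.08,1]]'|sed -n '2,6p'; python3 - <<'E'
from h import *
go(.565,-.2537,.195,np.radians(84));print(robot.get_obs()["moment"])
E
```

```text
position: [0.5666, -0.2529, 0.1953]
tool_rot: [0.747, 0.665, 0.001, -0.0]
ft_force: [-6.2, 6.3, 25.0]
grip_width: 0.0255
grip_force: 25.0
t 16.35 q [-0.6   0.64  1.53  0.    0.97 -0.49] pos [ 0.5666 -0.2529  0.1953] yaw 83.36 F [-6.2  6.3 25. ] w 0.0255 25.0
shift cm (tool now) [-0.1  -0.15  0.03] (after turn) [-0.1  -0.15  0.03] rotvec [ 0.    -0.002 -0.011]
[ 1.18694223  1.05612164 -0.18686488]
```

Turned about 78°, past release. I'll raise it slowly and watch the force.

```bash
python3 -m crank '[[0,0,-0.4,0,0,0,1],[0,0,-0.4,0,0,0,1],[0,0,-0.4,0,0,0,1],[0,0,0,0,0,0,1]]'|sed -n '2,6p';python3 -m crank '[[0,0,-0.3,0,0,0,1],[0,0,-0.3,0,0,0,1],[0,0,0,0,0,0,1]]'|sed -n '2,6p'
```

```text
position: [0.5664, -0.2532, 0.2041]
tool_rot: [0.748, 0.664, 0.001, -0.001]
ft_force: [-1.7, 2.9, 7.7]
grip_width: 0.0259
grip_force: 24.9
position: [0.5662, -0.2542, 0.2084]
tool_rot: [0.748, 0.664, -0.0, -0.001]
ft_force: [-2.3, 1.7, 0.3]
grip_width: 0.0257
grip_force: 24.9
```

```bash
python3 -m crank '[[0,0,-0.5,0,0,0,1],[0,0,-0.5,0,0,0,1],[0,0,-0.5,0,0,0,1]]'|sed -n '2,6p';python3 -m crank '[[0,0,-1.5,0,0,0,1],[0,0,-2,0,0,0,1],[0,0,-2,0,0,0,1],[0,0,0,0,0,0,1]]'|sed -n '2,6p'; python3 - <<'E'
from h import *
go(.5423,.2586,.27,np.radians(84))
im2=cams.camera("scene")[:,:,::-1].copy();cv2.imwrite("pics/s6.png",im2)
it=cams.camera_info("top");t=cams.camera("top")[:,:,::-1].copy();cv2.imwrite("pics/t6.png",t)
C=np.array([(255,262),(310,262),(311,318),(256,319)])/1.5625
w=np.array([onz(it,*p,.006)[:2] for p in C]);print(w.round(3),w.mean(0))
c=cv2.resize(im2[90:250,110:300],None,fx=3,fy=3,interpolation=cv2.INTER_CUBIC);cv2.imwrite("pics/c6.png",c)
E
```

```text
position: [0.5671, -0.255, 0.2244]
tool_rot: [0.748, 0.664, 0.0, 0.001]
ft_force: [0.6, 0.0, -0.0]
grip_width: 0.0257
grip_force: 24.9
position: [0.5678, -0.2551, 0.2816]
tool_rot: [0.748, 0.664, 0.001, 0.003]
ft_force: [0.3, 0.8, -1.6]
grip_width: 0.0259
grip_force: 24.9
t 18.1 q [-0.6   0.53  1.45 -0.    1.15 -0.48] pos [ 0.5678 -0.2551  0.2816] yaw 83.24 F [ 0.3  0.8 -1.6] w 0.0259 24.9
shift cm (tool now) [50.72 -8.58  0.96] (after turn) [50.83 -7.91  1.16] rotvec [ 0.005  0.003 -0.013]
[[0.601 0.318]
 [0.6   0.199]
 [0.479 0.196]
 [0.478 0.314]] [0.53954787 0.2566547 ]
```

View pics/c6.png

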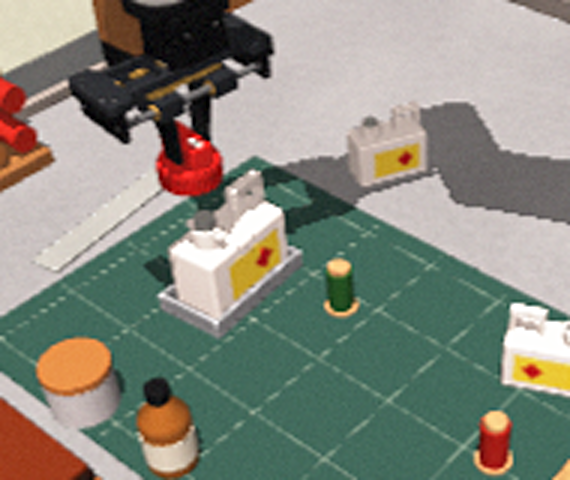

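The cap is off and held, and the jug stands in the holder. I'll carry the cap to the pad centre at (0.541, 0.2575).

```bash
python3 -m crank '[[2.5,-0.4,0,0,0,0,1],[5,-0.8,0,0,0,0,1],[5,-0.9,0,0,0,0,1],[5,-0.9,0,0,0,0,1],[5,-0.9,0,0,0,0,1]]'>/dev/null; python3 -m crank '[[5,-0.9,0,0,0,0,1],[5,-0.9,0,0,0,0,1],[5,-0.9,0,0,0,0,1],[5,-0.9,0,0,0,0,1],[5,-0.9,0,0,0,0,1]]'>/dev/null;python3 -m crank '[[2.5,-0.3,0,0,0,0,1],[0,0,0,0,0,0,1],[0,0,0,0,0,0,1]]'>/dev/null; python3 - <<'E'
from h import *
go(.541,.2575,.125,np.radians(83.2))
E
```

```text
t 19.82 q [ 0.25  0.5   1.53 -0.    1.11  0.37] pos [0.5379 0.2524 0.2781] yaw 83.28 F [ 0.2  0.5 -0.7] w 0.0262 24.9
shift cm (tool now) [ 0.56  0.27 15.3 ] (after turn) [ 0.54  0.24 15.31] rotvec [-0.002  0.001  0.001]
```

```bash
python3 -m crank '[[0.5,0.3,2,0,0,0,1],[0,0,4,0,0,0,1],[0,0,4,0,0,0,1],[0,0,3.5,0,0,0,1],[0,0,1.5,0,0,0,1]]'|sed -n '2,6p'; python3 -m crank '[[0,0,0.3,0,0,0,1],[0,0,0.3,0,0,0,1],[0,0,0,0,0,0,1]]'|sed -n '2,4p';python3 -m crank '[[0,0,0.3,0,0,0,1],[0,0,0,0,0,0,1]]'|sed -n '2,4p'
```

```text
position: [0.5412, 0.2557, 0.1254]
tool_rot: [0.748, 0.664, -0.003, -0.001]
ft_force: [0.4, -0.9, -0.8]
grip_width: 0.0258
grip_force: 24.9
position: [0.5433, 0.2572, 0.1238]
tool_rot: [0.748, 0.664, 0.001, 0.0]
ft_force: [0.1, 0.2, -0.3]
position: [0.5427, 0.2571, 0.1201]
tool_rot: [0.748, 0.664, 0.0, 0.0]
ft_force: [-0.3, 0.2, -0.3]
```

```bash
python3 -m crank '[[0,0,0.3,0,0,0,1],[0,0,0.3,0,0,0,1],[0,0,0,0,0,0,1]]'|sed -n '2,4p';python3 -m crank '[[0,0,0.2,0,0,0,1],[0,0,0.1,0,0,0,1],[0,0,0,0,0,0,1]]'|sed -n '2,4p';python3 -m crank '[[0,0,0.1,0,0,0,1],[0,0,0,0,0,0,1]]'|sed -n '2,4p'
```

```text
position: [0.5424, 0.257, 0.1133]
tool_rot: [0.748, 0.664, -0.0, -0.0]
ft_force: [-0.5, 0.9, -0.5]
position: [0.5426, 0.257, 0.1106]
tool_rot: [0.748, 0.664, -0.0, -0.0]
ft_force: [0.3, -1.3, -1.7]
position: [0.5426, 0.257, 0.1097]
tool_rot: [0.748, 0.664, -0.0, -0.0]
ft_force: [-0.4, -0.2, -0.9]
```

```bash
python3 -m crank '[[0,0,0.1,0,0,0,1],[0,0,0,0,0,0,1]]'|sed -n '2,4p';python3 -m crank '[[0,0,0.1,0,0,0,1],[0,0,0,0,0,0,1]]'|sed -n '2,4p'
```

```text
position: [0.5427, 0.2571, 0.1094]
tool_rot: [0.748, 0.664, 0.0, 0.0]
ft_force: [-1.0, -0.8, 5.0]
position: [0.5426, 0.2571, 0.1093]
tool_rot: [0.748, 0.664, 0.0, 0.0]
ft_force: [-2.2, -0.4, 9.4]
```

Contact at exactly the expected height. I'll release, rise and check.

```bash
python3 -m crank '[[0,0,-0.15,0,0,0,1],[0,0,0,0,0,0,0.7],[0,0,0,0,0,0,0.3],[0,0,0,0,0,0,0],[0,0,0,0,0,0,0]]'|sed -n '4,6p'; python3 -m crank '[[0,0,0,0,0,0,0],[0,0,0,0,0,0,0],[0,0,-2,0,0,0,0],[0,0,-4,0,0,0,0],[0,0,-4,0,0,0,0]]'>/dev/null;python3 -m crank '[[0,0,-4,0,0,0,0],[-4,0,-2,0,0,0,0],[-5,0,0,0,0,0,0],[-5,0,0,0,0,0,0],[0,0,0,0,0,0,0]]'; python3 - <<'E'
from h import *
t=cams.camera("top")[:,:,::-1].copy();s=cams.camera("scene")[:,:,::-1].copy()
v=np.zeros((600,800,3),np.uint8);v[:384,:400]=cv2.resize(t[105:265,110:390],(400,229))[:0].sum() if 0 else 0
a=cv2.resize(t[100:260,130:410],(800,457))[:300];v[:]=0
v=np.vstack([cv2.resize(t[110:240,130:400],(600,289)),cv2.resize(s[120:265,110:391],(600,310))]);cv2.imwrite("pics/fin.png",v)
it=cams.camera_info("top");hsv=cv2.cvtColor(t,cv2.COLOR_BGR2HSV);H,S,V=[hsv[:,:,k].astype(int) for k in range(3)]
for s,c,b in blobs(((H<6)|(H>174))&(S>170)&(V>90),150): print(s.tolist(),c.round(1),onz(it,*c,.033).round(4))
E
```

```text
ft_force: [0.2, 0.3, -0.5]
grip_width: 0.0483
grip_force: 0.0
time: 24.45
position: [0.5257, 0.1153, 0.2694]
tool_rot: [0.749, 0.662, -0.0, -0.0]
ft_force: [-0.8, -0.3, 0.1]
grip_width: 0.0868
grip_force: 0.0
[455, 176, 36, 13, 400] [473.1 182.3] [ 0.5386 -0.6979  0.033 ]
```

View pics/fin.png

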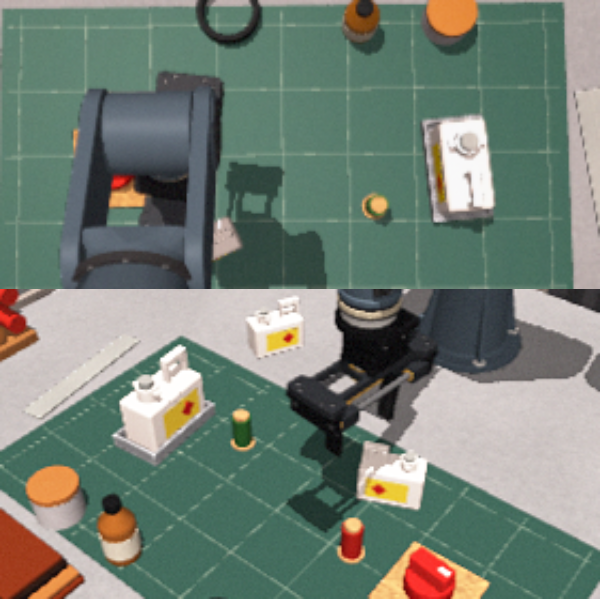

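The cap sits upright on the pad at (430,570), and the jug is upright in the holder at (165,405). The robot is clear of everything and the other things are where they were.

```bash
python3 -c "
from rig import ticket;print(ticket.hand_in())"
```

```text
the job is handed in; nothing more can be done
None
```

The jug stands upright in the grey holder, the red cap is off and set down upright at the middle of the cork pad, nothing else on the bench was disturbed as far as the pictures show, and the job is handed in after about 25 s of robot time.

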